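# Unload the weld fixture through its flip-over hold-down

### The job

Swing the yellow hold-down yoke of the weld fixture up and over past its balance point until it stays fully open on its own, without letting it fall back shut. Then lift the welded tube out of the fixture and lay it down, without dropping it, in both notches of the red cooling stand, about centred, either way round. Leave the yoke open and the other things on the bench where they are.

Things in the scene. Friction and masses are not known exactly. Their poses are not given: they have to be found in the camera images.
- fixture: fixed weld fixture: grey plate 190 x 170 x 12 mm (x -75 to 115, y +-85), two dark 45-degree V-notched uprights at y = +-40 (14 mm thick, 57 mm high), two blue hinge posts at x = 70, y = +-70 (102 mm high). Origin at table level below the middle of the nest; x points from nest to hinge posts (roughly away from the robot), y along the tube, z up. A tube in the nest has its axis at z = 55 mm
- yoke (a joint): yellow hold-down yoke's angle (rad): 0 closed, level over the tube; grows as its grip bar swings up and over to the hinge side; about 1.6 balance point; 2.05 end stop, where it stays by its own weight (it falls shut from below balance). Light hinge, 0.35 kg: 2 N at the bar lifts it
- grip_bar (a point): middle of the yoke's black round grip bar: 16 mm diameter, 106 mm long, parallel to the hinge (fixture y), 140 mm from it; 85 mm above the table when closed, 209 mm at the end stop. Clear all round: side arms (8 mm thick, 14 high) at its ends, +-57 mm; next part is the 18 mm wide presser bar half-way to the hinge. This frame turns with the yoke; use the fixture's yaw
- yoke_hinge (a point): point on the yoke's hinge axis midway between the posts, 70 mm along the fixture's x from its origin and 85 mm above the table; the axis is parallel to the fixture's y. With the yoke closed, its presser bar is 2.5 mm above the tube
- tube_mid (a point): middle of the welded steel tube (on its axis, half-way along): 34 mm diameter, 160 mm long along its y, a flange of 54 mm diameter, 8 mm thick at its +y end with a copper weld bead; 0.3 to 0.55 kg. Lies in the fixture's two notches, within 8 mm of centred along y; 66 mm of it between the notches are free for fingers, with 26 mm of height below it
- stand: red cooling stand, fixed to the table: plate 110 x 150 x 12 mm with two red V-notched uprights like the fixture's at y = +-40 mm. Origin on the table surface at the middle; y runs along the line of the notches, z up. A tube lying in both notches has its axis 55 mm above the table, straight over the origin.
- hole_saw: bystander: red round hole saw like a small cup, 48 mm across, 35 mm high; origin at its underside
- tape: bystander: blue tape-measure case, 75 x 72 x 34 mm; origin at its underside
- caliper: bystander: steel caliper lying flat, 180 mm long; origin at its underside
- spanner: bystander: steel spanner lying flat; origin at its underside
Mind the look-alikes: they are no part of the job. There is more than one size of the stand; the one meant has the size given above.

How it is judged:
By the outcome, as a careful person would: the job done as asked, in the order asked, and still so for the second after the job is handed in, with the robot touching nothing.
It also fails if it takes over 64 s, if anything falls off the work surface, if the arm or the gripper's body presses on something with over 40 N, if the wrist force passes 120 N, or if a joint passes its speed limit or range.

### The arm

A 6-joint arm with a two-finger parallel gripper is mounted at the origin on the work surface. World frame = base frame: x ahead of the robot, y to its left, z up, the work surface at z = 0. Lengths are in m, angles in degrees, forces in N, time in s.
With the tool pointing down it reaches from about 0.375 to 0.9 m from the base axis. Payload 3.1 kg.
Tool frame: the origin (TCP) lies on the centre line of the jaws, within the pads' length; the fingertips stand 14 mm ahead of it and the grasp point (between the pads) lies 5 mm behind it (bot.tips_ahead is the distance from the TCP to the fingertips, in m); z points along the fingers, y is the line along which they close (so a half turn about z gives the same grasp; the last joint's range is limited). The gripper opens to 87 mm and grips with 3 to 60 N. Pads are 19 mm wide; open, the fingers measure 117 mm over their backs; the gripper's body (75 mm by 190 mm) begins 51 mm behind the grasp point.
Start: joints at [63.111, 30.224, 82.088, -0, 67.689, -10.227], TCP at [0.179, 0.599, 0.237] pointing down, gripper open.
Joint ranges: [-176.69, 176.69], [-43.24, 126.21], [12.49, 139.97], [-82, 262], [0, 151.66], [-163.58, 163.58]. Speed limits (degrees/s): [159.86, 159.86, 180, 180, 180, 180].

### API

Orientations are given as a 3x3 rotation matrix whose columns are the frame's x, y, z axes.
In Python, from rig import bot gives the robot as it stands.
- The arm moves only by the tool play_rows, never from a script. Its argument "moves" is a list that holds one entry, the list of rows, each a list of 6 numbers: the shift along the tool's x, y, z in mm, then the turn, a rotation vector about the tool's x, y, z in rad. A call has 1 to 5 rows; each row shifts and turns the commanded pose from where the row before left it, along the tool's axes as they then stand; what a row does not reach is not made up. A row lasts 1/10 s, in which the tool goes at most 50 mm and 8.59 degrees, less where a joint would pass 70% of its speed; a pose out of reach is approached as far as the arm can. A call with a gripper value outside its range is refused whole. "fingers" is the opening, from -1 (shut) to 1 (fully open), set as the call begins (left out, the last holds). The fingers move at their own pace and stop on an object; the grip force is fixed at half the most. Time passes only in rows, so rows that do not move let the fingers close. It gives the time, the measured TCP pose, the force, the opening and the grip force at its end, in the units of the state.
- bot.read_state(): the state, without advancing time (a new reading comes with each control period).
- bot.capture(name): name is "side" or "top" or "wrist"; returns a dict with "image" (384x512x3 uint8, blue, green, red), "fx", "fy", "cx", "cy" (pixels), "R" (3x3) and "t" (3): a world point X has camera coordinates R X + t. Camera axes: x right, y down, z forward; pixel columns grow to the right and rows downward; lengths in m; the calibration is good to about 2 mm. A picture is of the moment at which its call begins. There is no depth.
- bot.hand_in(): hands the job in; it is judged then, once.
Trained networks look in a picture, given as the dict that the camera call returned (one of the last four; its "shot" number tells which), for a name from the list of things; names that differ only in an ending like _2 or _b are one class to them, and where a whole thing is asked for, a point or a joint stands for the part that bears it (a point fixed in the world has none). Each returns a list of dicts, best first, with "confidence" (0 to 1); they miss things now and then, are a little off and sometimes report something else, mostly with a low value. They report only what shows in the picture. A call takes as long as a camera call. They do not tell look-alikes from the thing itself.
- bot.search_frame(picture, query): "centre" ([column, row] in pixels, amid what is visible of it).
- bot.silhouettes(picture, query): "pixels" (384x512 bool, what is visible of it) and "centre" ([column, row] in pixels, amid what is visible of it).
- bot.pinpoint(picture, query): "centre" ([column, row] in pixels: a listed point, or the origin of a listed thing).
The state is a dict: "time_s": time; "joint_positions": joint angles; "qvel": joint speeds; "tau": joint torques, N m; "position": TCP position; "tcp_rot": TCP orientation; "force": force on the tool from outside, world axes, zero at the start; "moment": the same for the moment, N m; "opening": opening from 0.0 (shut) to 1.0 (fully open); "grasp_force": force on a finger pad.
Only numpy, scipy, OpenCV 4.12 (cv2) and the standard library are available. Lean on these libraries where they do the work, as an engineer would, in place of code of your own. Each camera call takes 0.05 s, during which the arm holds its last target. There are 200 camera calls.

## Working session

There is one attempt and no reset: what is moved stays moved. The work goes in short steps, Python scripts to look and compute and a tool call to move; the robot and the scene stay as the last step left them, time stands still between calls to the robot, and variables do not carry over. Pictures are saved under pics/ and viewed, at most 10 in all, crops included, and the job is handed in when it is done.

Besides the shell and the picture viewer there is one more tool, called as a command line: name --argument value ..., lists and objects as JSON in quotes. play_rows: Moves the arm, as the interface text tells. Its arguments: {"type":"object","properties":{"moves":{"type":"array","items":{"type":"array","items":{"type":"array","items":{"type":"number"}}}},"fingers":{"type":"number"}},"required":["moves"]}

```bash
mkdir -p pics; cat > h.py <<'E'
import numpy as np, cv2
from rig import bot
def ray(c,p):
    R=np.array(c["R"]);t=np.array(c["t"])
    d=R.T@np.array([(p[0]-c["cx"])/c["fx"],(p[1]-c["cy"])/c["fy"],1.]);return -R.T@t,d
def onz(c,p,z):
    o,d=ray(c,p);return o+d*(z-o[2])/d[2]
def proj(c,X):
    q=np.array(c["R"])@np.array(X)+np.array(c["t"]);return [c["cx"]+c["fx"]*q[0]/q[2],c["cy"]+c["fy"]*q[1]/q[2]]
E
python3 - <<'E'
from h import *
ims=[]
np.set_printoptions(precision=3,suppress=True)
for n in ["top","side"]:
    c=bot.capture(n);im=c["image"].copy()
    print(n,-np.array(c["R"]).T@np.array(c["t"]))
    for q,z in [("fixture",0),("grip_bar",.085),("yoke_hinge",.085),("tube_mid",.055),("stand",0),("hole_saw",0),("tape",0),("caliper",0),("spanner",0)]:
        for d in bot.pinpoint(c,q)[:3]:
            print(q,round(d["confidence"],2),np.round(d["centre"]),onz(c,d["centre"],z))
    cv2.imwrite(f"pics/{n}0.png",cv2.resize(im,(800,600)))
s=bot.read_state();print(s["tcp_rot"],s["time_s"])
E
```

```text
top [ 0.309 -0.023  1.239]
fixture 0.89 [196. 220.] [0.477 0.156 0.   ]
fixture 0.56 [110. 247.] [0.394 0.408 0.   ]
fixture 0.15 [194. 189.] [0.573 0.164 0.   ]
grip_bar 0.73 [189. 236.] [0.422 0.161 0.085]
yoke_hinge 0.75 [191. 188.] [0.557 0.16  0.085]
tube_mid 0.71 [192. 214.] [0.489 0.16  0.055]
stand 0.98 [313. 270.] [ 0.335 -0.195  0.   ]
stand 0.9 [308. 162.] [ 0.664 -0.185  0.   ]
hole_saw 0.46 [253. 196.] [ 0.555 -0.016  0.   ]
tape 0.73 [259. 140.] [ 0.732 -0.031  0.   ]
caliper 0.82 [110. 249.] [0.386 0.408 0.   ]
spanner 0.97 [395. 242.] [ 0.422 -0.443  0.   ]
side [-0.093 -0.825  1.147]
fixture 0.86 [208. 187.] [0.489 0.144 0.   ]
fixture 0.7 [145. 159.] [0.382 0.408 0.   ]
grip_bar 0.64 [187. 175.] [0.421 0.161 0.085]
yoke_hinge 0.67 [228. 161.] [0.574 0.134 0.085]
tube_mid 0.7 [203. 176.] [0.477 0.149 0.055]
stand 0.75 [306. 220.] [ 0.666 -0.178  0.   ]
stand 0.7 [230. 273.] [ 0.34  -0.197  0.   ]
stand 0.57 [264. 242.] [ 0.497 -0.167  0.   ]
hole_saw 0.6 [245. 204.] [ 0.545 -0.002  0.   ]
tape 0.79 [290. 182.] [ 0.74  -0.014  0.   ]
tape 0.46 [225. 163.] [0.612 0.208 0.   ]
caliper 0.73 [145. 160.] [0.38  0.402 0.   ]
spanner 0.96 [300. 314.] [ 0.418 -0.426  0.   ]
[[-0.958  0.287 -0.   ]
 [ 0.287  0.958  0.   ]
 [ 0.    -0.    -1.   ]] 1.0
```

View pics/top0.png

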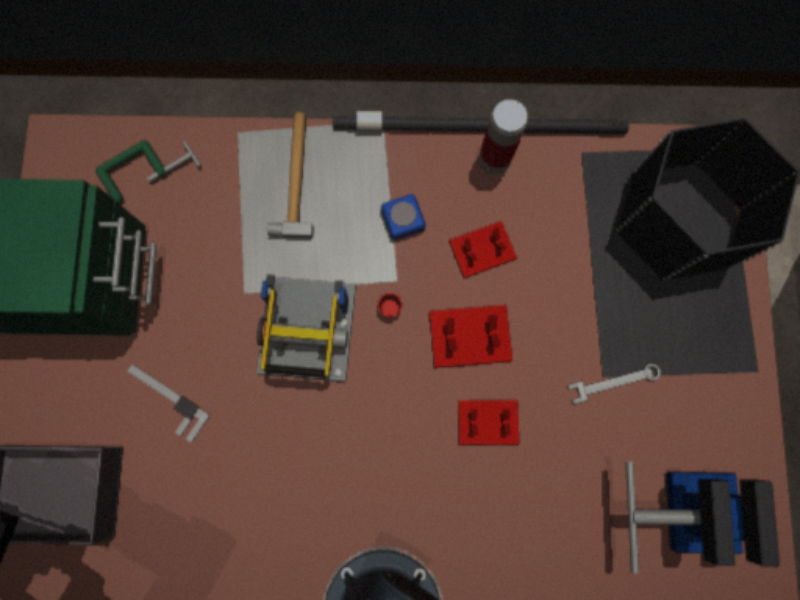

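View pics/side0.png

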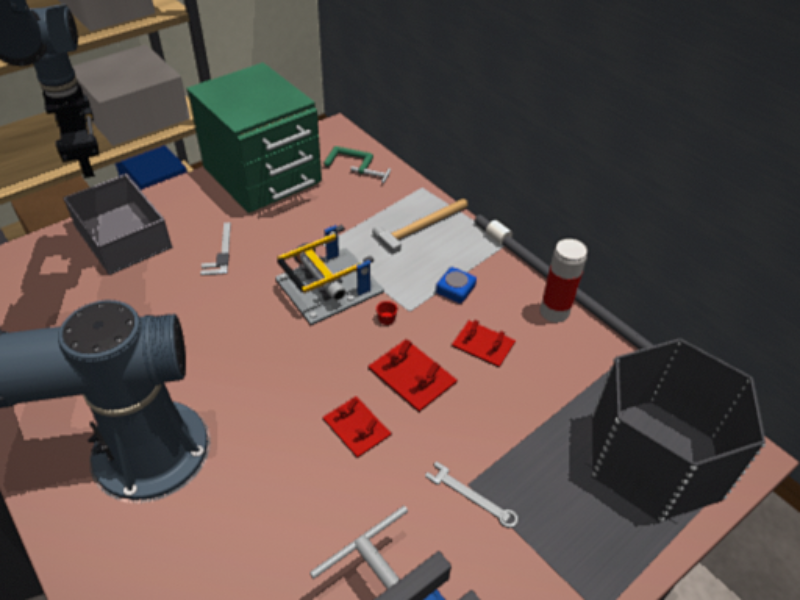

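The pictures show three red stands in the top view (800x600): (483,250), (471,337) and (489,422). The middle one looks largest. The fixture is at (305,330), with its grip bar at (297,373) towards the robot. The hole saw is at (389,306). I'll measure the stands and the fixture next.

```bash
python3 - <<'E'
from h import *
np.set_printoptions(precision=4,suppress=True)
T=bot.capture("top");S=bot.capture("side")
for c,n in((T,"top"),(S,"side")):
    im=c["image"].astype(int)
    m=((im[...,2]>110)&(im[...,1]<50)&(im[...,0]<50)).astype(np.uint8)
    m=cv2.morphologyEx(m,cv2.MORPH_CLOSE,np.ones((9,9)))
    k,l,st,ce=cv2.connectedComponentsWithStats(m)
    for i in range(1,k):
        if st[i,4]<400: continue
        cs,_=cv2.findContours((l==i).astype(np.uint8),cv2.RETR_EXTERNAL,cv2.CHAIN_APPROX_NONE)
        P=np.array([onz(c,p,.012)[:2] for p in cs[0][:,0]],np.float32)
        print(n,ce[i],st[i,4],cv2.minAreaRect(P*1000))
    for q in("fixture","grip_bar","tube_mid"):
        for d in bot.silhouettes(c,q)[:1]:
            p=d["pixels"].astype(np.uint8); print(n,q,d["confidence"],d["centre"],p.sum())
crop=cv2.resize(T["image"][165:250,155:340],(800,368),interpolation=cv2.INTER_CUBIC)
c2=cv2.resize(S["image"][130:270,160:340],(800,622),interpolation=cv2.INTER_CUBIC)[:, :]
cv2.imwrite("pics/c1.png",crop)
cv2.imwrite("pics/c2.png",cv2.resize(S["image"][135:265,165:305],(646,600),interpolation=cv2.INTER_CUBIC))
E
```

```text
top [308.624 158.903] 907 ((671.1557006835938, -184.56243896484375), (80.6976318359375, 110.70128631591797), 21.48667335510254)
top [300.9904 214.3824] 1765 ((498.7103271484375, -159.6920623779297), (108.18655395507812, 149.05335998535156), 5.527410984039307)
top [312.3732 269.5382] 1061 ((336.0168151855469, -191.76544189453125), (77.68074798583984, 111.35935974121094), 0.8222184777259827)
top fixture 0.68 [256.4, 135.9] 613
top grip_bar 0.83 [189.4, 216.1] 705
top tube_mid 0.68 [195.0, 216.5] 319
side [309.4696 219.1587] 624 ((671.146484375, -188.2472381591797), (87.3803482055664, 109.21598815917969), 21.36473274230957)
side [263.7344 239.276 ] 1250 ((496.53961181640625, -162.8022918701172), (108.14244079589844, 146.9837188720703), 5.685053825378418)
side [227.8709 272.6291] 844 ((332.10272216796875, -197.28179931640625), (80.170654296875, 110.04727935791016), 1.933868646621704)
side fixture 0.69 [211.2, 179.0] 2094
side grip_bar 0.74 [198.7, 169.9] 556
side tube_mid 0.54 [301.5, 315.8] 474
```

View pics/c1.png

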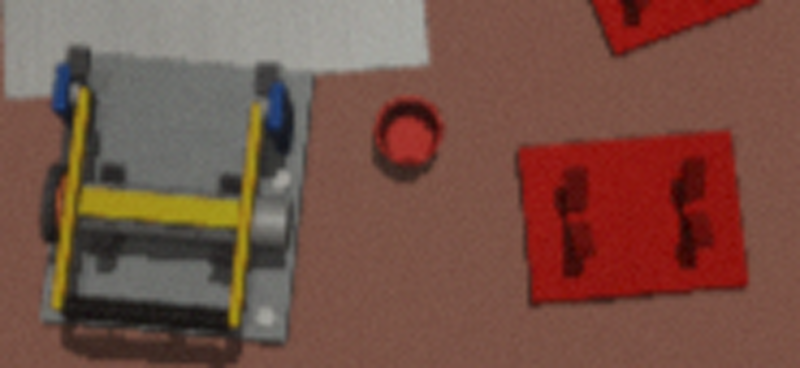

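Candidates in top-view pixels (512x384): stands at (309,159) measuring 81x111 mm, (301,214) measuring 108x149 mm, and (312,270) measuring 78x111 mm. I choose (301,214), which matches 110x150. The crop shows the yoke lying closed over the tube, with its flange at the +y end and the grip bar at about (189,237). Next I'll plan the approach above the bar.

```bash
cat >> h.py <<'E'
from scipy.spatial.transform import Rotation as Ro
def yawR(deg,tilt=0):
    # tool y along fixture/stand x (yaw deg), z down; tilt>0 leans the body back along -x
    a=np.deg2rad(deg);y=np.array([np.cos(a),np.sin(a),0]);z=np.array([0,0,-1.])
    R=np.c_[np.cross(y,z),y,z]; return R@Ro.from_rotvec([-np.deg2rad(tilt),0,0]).as_matrix()
def plan(pts,start=None,dmax=45,amax=.14):
    # pts: list of (pos m, R); print rows in groups of 5, rounded
    s=bot.read_state();p,R=start or (np.array(s["position"]),np.array(s["tcp_rot"]))
    rows=[];p=np.array(p);R=np.array(R)
    for q,Q in pts:
        for _ in range(60):
            w=Ro.from_matrix(R.T@Q).as_rotvec();d=(R.T@(np.array(q)-p))*1000
            n=max(np.linalg.norm(d)/dmax,np.linalg.norm(w)/amax)
            if np.linalg.norm(d)<.7 and np.linalg.norm(w)<.006: break
            n=max(1,int(np.ceil(n-1e-6)))
            # straight-line world path
            row=np.r_[np.round(d/n),np.round(w/n,2)]
            rows.append(row);p=p+R@row[:3]/1000;R=R@Ro.from_rotvec(row[3:]).as_matrix()
    for i in range(0,len(rows),5): print([[float(f"{v:g}")+0 if v%1 else int(v) for v in r] for r in rows[i:i+5]])
E
python3 - <<'E'
from h import *
R=yawR(-5)
plan([((.40,.165,.30),R)])
E
```

```text
[[-31, -32, -6, 0, 0, 0.12], [-34, -28, -6, 0, 0, 0.12], [-37, -24, -6, 0, 0, 0.13], [-40, -19, -6, 0, 0, 0.12], [-42, -14, -6, 0, 0, 0.13]]
[[-43, -8, -6, 0, 0, 0.12], [-44, -3, -5, 0, 0, 0.13], [-44, 3, -6, 0, 0, 0.12], [-44, 8, -5, 0, 0, 0.13], [-42, 13, -6, 0, 0, 0.12]]
[[-20, 9, -3, 0, 0, 0.06], [-20, 11, -2, 0, 0, 0.07]]
```

play_rows --moves '[[[-31,-32,-6,0,0,0.12],[-34,-28,-6,0,0,0.12],[-37,-24,-6,0,0,0.13],[-40,-19,-6,0,0,0.12],[-42,-14,-6,0,0,0.13]]]' --fingers 0.2

```text
time_s: 1.9
position: [0.2799, 0.4, 0.2669]
tcp_rot: [[-0.61, 0.793, 0.001], [0.793, 0.61, 0.0], [-0.0, 0.001, -1.0]]
force: [1.5, 0.3, -0.5]
opening: 0.645
grasp_force: 0.0
```

play_rows --moves '[[[-43,-8,-6,0,0,0.12],[-44,-3,-5,0,0,0.13],[-44,3,-6,0,0,0.12],[-44,8,-5,0,0,0.13],[-42,13,-6,0,0,0.12]]]'

```text
time_s: 2.4
position: [0.3801, 0.2032, 0.295]
tcp_rot: [[-0.035, 0.999, 0.001], [0.999, 0.035, 0.0], [0.0, 0.001, -1.0]]
force: [0.4, -0.1, 0.5]
opening: 0.599
grasp_force: 0.0
```

play_rows --moves '[[[-20,9,-3,0,0,0.06],[-20,11,-2,0,0,0.07],[0,0,0,0,0,0]]]'

```text
time_s: 2.7
position: [0.4016, 0.1632, 0.3001]
tcp_rot: [[0.094, 0.996, 0.002], [0.996, -0.094, -0.0], [-0.0, 0.002, -1.0]]
force: [1.3, -0.4, 0.5]
opening: 0.596
grasp_force: 0.0
```

```bash
python3 - <<'E'
from h import *
np.set_printoptions(precision=4,suppress=True)
W=bot.capture("wrist");T=bot.capture("top");S=bot.capture("side")
s=bot.read_state();print(s["position"],s["tcp_rot"],s["joint_positions"],s["opening"],s["time_s"])
for c in(W,T,S):
    print(-np.array(c["R"]).T@np.array(c["t"]))
    for q,z in [("fixture",0),("grip_bar",.085),("yoke_hinge",.085),("tube_mid",.055)]:
        for d in bot.pinpoint(c,q)[:2]:
            print(q,round(d["confidence"],2),np.round(d["centre"]),onz(c,d["centre"],z))
cv2.imwrite("pics/w1.png",cv2.resize(W["image"],(800,600)))
E
```

```text
[0.3993 0.1655 0.2995] [[ 0.0891  0.996  -0.0007]
 [ 0.996  -0.0891  0.0005]
 [ 0.0004 -0.0007 -1.    ]] [  7.604   10.2876 103.3951   0.0344  66.3532  12.7028] 0.5997224925447795 2.85
[0.4085 0.2387 0.4477]
fixture 0.57 [311. 151.] [0.4899 0.1578 0.    ]
grip_bar 0.67 [266. 164.] [0.417  0.1616 0.085 ]
yoke_hinge 0.98 [375. 159.] [0.5552 0.1558 0.085 ]
yoke_hinge 0.69 [319. 158.] [0.4839 0.163  0.085 ]
tube_mid 0.86 [316. 159.] [0.4867 0.1561 0.055 ]
[ 0.3094 -0.0231  1.2386]
fixture 0.95 [197. 218.] [0.4853 0.1534 0.    ]
yoke_hinge 0.93 [193. 188.] [0.5574 0.155  0.085 ]
tube_mid 0.56 [193. 214.] [0.4872 0.1558 0.055 ]
[-0.0935 -0.8252  1.1471]
fixture 0.92 [204. 185.] [0.4846 0.1582 0.    ]
yoke_hinge 0.69 [226. 162.] [0.5623 0.1342 0.085 ]
tube_mid 0.76 [204. 179.] [0.4737 0.137  0.055 ]
```

View pics/w1.png

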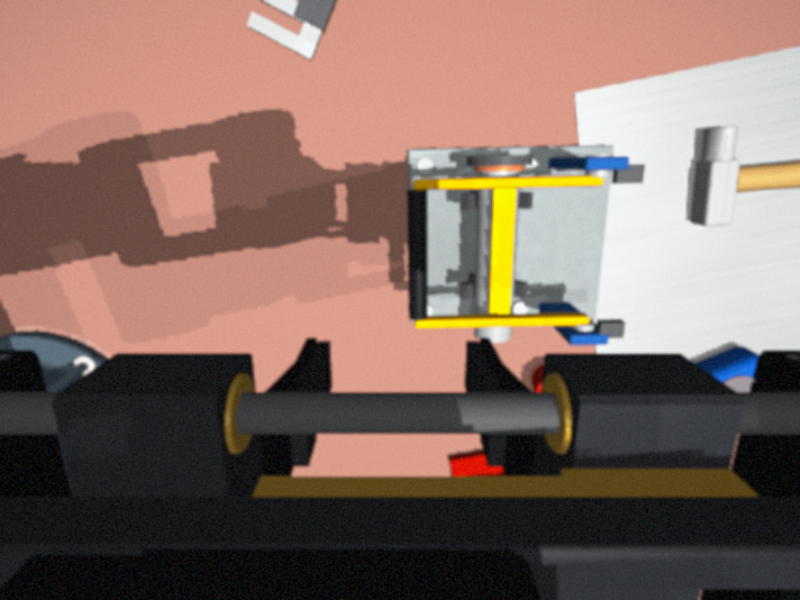

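The wrist view shows the grip bar as a vertical black bar at about (418,254) in the 800x600 picture, with the gripper bar at the bottom. That puts the bar at about (0.420, 0.162), yaw about -4.5 degrees. Now I'll go down over it.

play_rows --moves '[[[-2,7,45,0,0,0],[-2,7,45,0,0,0],[-1,7,45,0,0,0],[0,0,40,0,0,0],[0,0,0,0,0,0]]]'

```text
time_s: 3.95
position: [0.417, 0.1575, 0.1203]
tcp_rot: [[0.09, 0.996, -0.012], [0.996, -0.09, -0.001], [-0.002, -0.012, -1.0]]
force: [-1.8, -0.1, -0.3]
opening: 0.601
grasp_force: 0.0
```

play_rows --moves '[[[0,0,22,0,0,-0.01],[0,0,22,0,0,0],[0,0,0,0,0,0],[0,0,0,0,0,0]]]'

```text
time_s: 4.35
position: [0.4212, 0.1583, 0.082]
tcp_rot: [[0.08, 0.997, 0.002], [0.997, -0.08, 0.0], [0.0, 0.002, -1.0]]
force: [-0.4, 0.8, -0.0]
opening: 0.599
grasp_force: 0.0
```

play_rows --moves '[[[0,0,0,0,0,0],[0,0,0,0,0,0],[0,0,0,0,0,0],[0,0,0,0,0,0],[0,0,0,0,0,0]]]' --fingers -0.55

```text
time_s: 4.85
position: [0.4204, 0.1582, 0.0808]
tcp_rot: [[0.08, 0.997, 0.0], [0.997, -0.08, 0.0], [0.0, 0.0, -1.0]]
force: [-0.6, 0.2, -0.3]
opening: 0.26
grasp_force: 0.0
```

```bash
python3 - <<'E'
from h import *
c=bot.capture("wrist")
s=bot.read_state();print(s["position"],s["force"],s["opening"],s["time_s"])
cv2.imwrite("pics/w2.png",c["image"])
E
```

```text
[0.42035956 0.15818887 0.0806847 ] [ 0.68557284 -0.16670322 -0.22498345] 0.2461696515782709 4.9
```

View pics/w2.png

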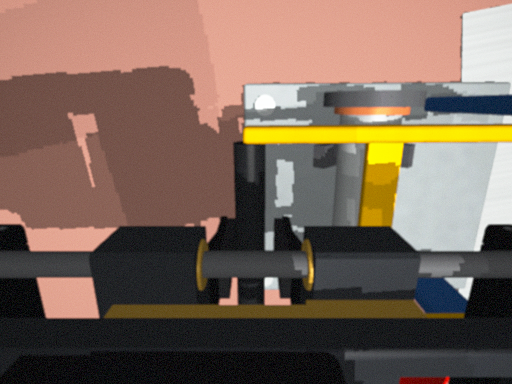

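The picture shows the bar at columns 235-265, between the fingertips (225-290). I'll close the grip and swing it along the arc.

play_rows --moves '[[[0,0,0,0,0,0],[0,0,0,0,0,0],[0,0,0,0,0,0],[0,0,0,0,0,0]]]' --fingers -1

```text
time_s: 5.3
position: [0.4181, 0.1582, 0.0804]
tcp_rot: [[0.08, 0.997, -0.004], [0.997, -0.08, -0.0], [-0.001, -0.004, -1.0]]
force: [-5.6, 0.7, 3.9]
opening: 0.171
grasp_force: 30.0
```

play_rows --moves '[[[0,1,-14,0,0,0],[0,2,-14,0,0,0],[0,3,-13,0,0,0]]]'

```text
time_s: 5.6
position: [0.4235, 0.1578, 0.1209]
tcp_rot: [[0.08, 0.997, -0.007], [0.997, -0.08, -0.0], [-0.001, -0.007, -1.0]]
force: [-4.4, 2.6, -3.7]
opening: 0.175
grasp_force: 30.0
```

play_rows --moves '[[[0,5,-14,0,0,0],[0,6,-12,0,0,0],[0,7,-12,0,0,0],[0,9,-11,0,0,0],[0,9,-10,0,0,0]]]'

```text
time_s: 6.1
position: [0.454, 0.1555, 0.1793]
tcp_rot: [[0.081, 0.997, -0.019], [0.997, -0.081, 0.001], [-0.001, -0.019, -1.0]]
force: [-13.8, 3.8, 6.5]
opening: 0.175
grasp_force: 30.0
```

play_rows --moves '[[[0,11,-10,0,0,0],[0,11,-8,0,0,0],[0,13,-7,0,0,0],[0,12,-6,0,0,0]]]'

```text
time_s: 6.5
position: [0.5032, 0.1518, 0.2129]
tcp_rot: [[0.079, 0.997, -0.013], [0.997, -0.079, 0.0], [-0.001, -0.013, -1.0]]
force: [-9.9, 1.4, 13.3]
opening: 0.172
grasp_force: 30.0
```

play_rows --moves '[[[0,14,-4,0,0,0],[0,13,-3,0,0,0],[0,14,-2,0,0,0],[0,14,0,0,0,0]]]'

```text
time_s: 6.9
position: [0.564, 0.147, 0.2211]
tcp_rot: [[0.08, 0.997, -0.0], [0.997, -0.08, 0.001], [0.001, -0.0, -1.0]]
force: [-3.5, 1.7, 5.1]
opening: 0.173
grasp_force: 30.0
```

play_rows --moves '[[[0,14,1,0,0,0],[0,14,3,0,0,0],[0,13,4,0,0,0]]]'

```text
time_s: 7.2
position: [0.6051, 0.1436, 0.2121]
tcp_rot: [[0.08, 0.997, -0.001], [0.997, -0.08, 0.0], [0.0, -0.001, -1.0]]
force: [-1.1, 1.6, 2.3]
opening: 0.172
grasp_force: 30.0
```

play_rows --moves '[[[0,8,3,0,0,0],[0,5,2,0,0,0],[0,0,0,0,0,0]]]'

```text
time_s: 7.5
position: [0.6183, 0.1425, 0.207]
tcp_rot: [[0.08, 0.997, 0.0], [0.997, -0.08, 0.0], [0.0, 0.0, -1.0]]
force: [-0.8, 2.2, -0.3]
opening: 0.172
grasp_force: 30.0
```

```bash
python3 - <<'E'
from h import *
c=bot.capture("side")
s=bot.read_state();print(s["position"],s["force"],s["opening"],s["time_s"])
cv2.imwrite("pics/s2.png",cv2.resize(c["image"][60:260,130:390],(780,600)))
E
```

```text
[0.61788585 0.14251212 0.20715204] [-1.51408742  1.26931609 -1.42091043] 0.17418860486259508 7.55
```

View pics/s2.png

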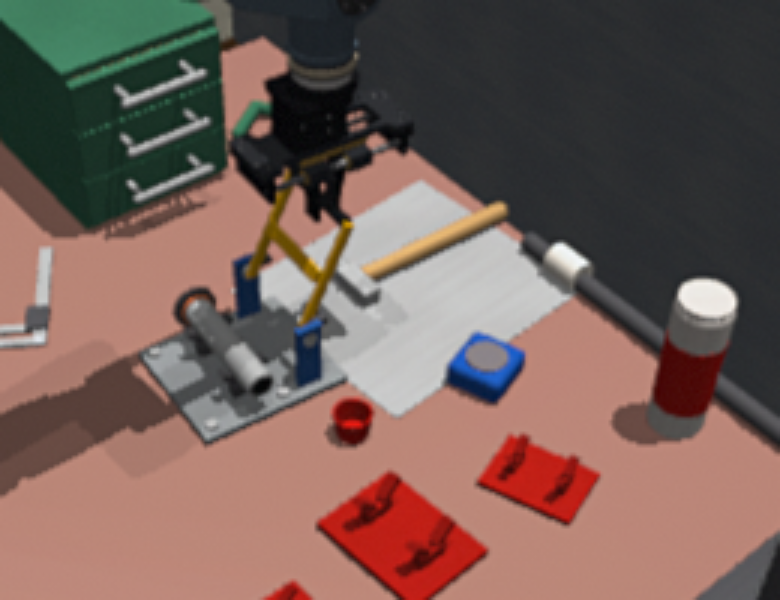

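The yoke is held past balance at about 2.0 rad, and the tube lies free in its nest. I'll push it to the stop, release and rise.

play_rows --moves '[[[0,4,2,0,0,0],[0,0,0,0,0,0],[0,0,0,0,0,0]]]'

```text
time_s: 7.85
position: [0.6214, 0.1422, 0.2055]
tcp_rot: [[0.08, 0.997, -0.0], [0.997, -0.08, 0.0], [0.0, -0.0, -1.0]]
force: [-0.9, 3.0, 0.1]
opening: 0.175
grasp_force: 30.0
```

play_rows --moves '[[[0,0,0,0,0,0],[0,0,0,0,0,0],[0,0,0,0,0,0],[0,0,0,0,0,0],[0,0,0,0,0,0]]]' --fingers 0.1

```text
time_s: 8.35
position: [0.6219, 0.1418, 0.2057]
tcp_rot: [[0.08, 0.997, 0.001], [0.997, -0.08, -0.0], [-0.0, 0.001, -1.0]]
force: [-0.0, 0.3, -0.3]
opening: 0.511
grasp_force: 0.0
```

play_rows --moves '[[[0,0,-30,0,0,0],[0,0,-40,0,0,0],[0,0,-40,0,0,0],[0,0,0,0,0,0]]]'

```text
time_s: 8.75
position: [0.6254, 0.1422, 0.3227]
tcp_rot: [[0.08, 0.997, 0.014], [0.997, -0.08, 0.001], [0.002, 0.014, -1.0]]
force: [-0.0, -0.5, -0.5]
opening: 0.547
grasp_force: 0.0
```

```bash
python3 - <<'E'
from h import *
plan([((.46,.158,.32),yawR(-4.5))])
E
```

```text
[[1, -42, 0, 0, 0, 0], [0, -41, 0, 0, 0, 0], [1, -42, 0, 0.01, 0, 0], [0, -41, 1, 0, 0, 0]]
```

play_rows --moves '[[[1,-42,0,0,0,0],[0,-41,0,0,0,0],[1,-42,0,0.01,0,0],[0,-41,1,0,0,0],[0,0,0,0,0,0]]]' --fingers 0.7

```text
time_s: 9.25
position: [0.4495, 0.1577, 0.3138]
tcp_rot: [[0.078, 0.997, -0.018], [0.997, -0.078, 0.0], [-0.001, -0.018, -1.0]]
force: [0.7, 0.7, 0.4]
opening: 0.831
grasp_force: 0.0
```

```bash
python3 - <<'E'
from h import *
np.set_printoptions(precision=4,suppress=True)
bot.capture("top")
W=bot.capture("wrist");T=bot.capture("top")
for c in(W,T):
    for q,z in [("fixture",0),("grip_bar",.209),("yoke_hinge",.085),("tube_mid",.055),("stand",0)]:
        for d in bot.pinpoint(c,q)[:2]:
            print(q,round(d["confidence"],2),np.round(d["centre"]),onz(c,d["centre"],z))
for d in bot.silhouettes(W,"tube_mid")[:1]:
    ys,xs=np.nonzero(d["pixels"]);print(d["confidence"],xs.min(),xs.max(),ys.min(),ys.max())
    P=np.array([onz(W,p,.055)[:2] for p in zip(xs,ys)],np.float32);print(cv2.minAreaRect(P*1000))
cv2.imwrite("pics/w3.png",cv2.resize(W["image"],(800,600)))
s=bot.read_state();print(s["position"],s["tcp_rot"])
E
```

```text
fixture 0.79 [278. 151.] [0.4873 0.1555 0.    ]
grip_bar 0.91 [442. 186.] [0.6211 0.1477 0.209 ]
yoke_hinge 0.88 [338. 159.] [0.5602 0.1529 0.085 ]
tube_mid 0.71 [284. 157.] [0.4922 0.1555 0.055 ]
stand 0.68 [297. 315.] [ 0.5069 -0.1592  0.    ]
stand 0.37 [443. 185.] [0.7543 0.079  0.    ]
fixture 0.96 [196. 221.] [0.4758 0.1548 0.    ]
grip_bar 0.95 [191. 153.] [0.6243 0.1459 0.209 ]
yoke_hinge 0.57 [193. 187.] [0.5606 0.1557 0.085 ]
tube_mid 0.75 [195. 215.] [0.4849 0.1499 0.055 ]
stand 0.86 [300. 217.] [ 0.4929 -0.1571  0.    ]
stand 0.86 [310. 267.] [ 0.3444 -0.1866  0.    ]
0.77 264 302 100 215
((488.57958984375, 150.57481384277344), (165.55221557617188, 51.147891998291016), 85.51071166992188)
[0.4565 0.1573 0.3148] [[ 0.08    0.9967 -0.0102]
 [ 0.9968 -0.08    0.0007]
 [-0.0001 -0.0102 -0.9999]]
```

View pics/w3.png

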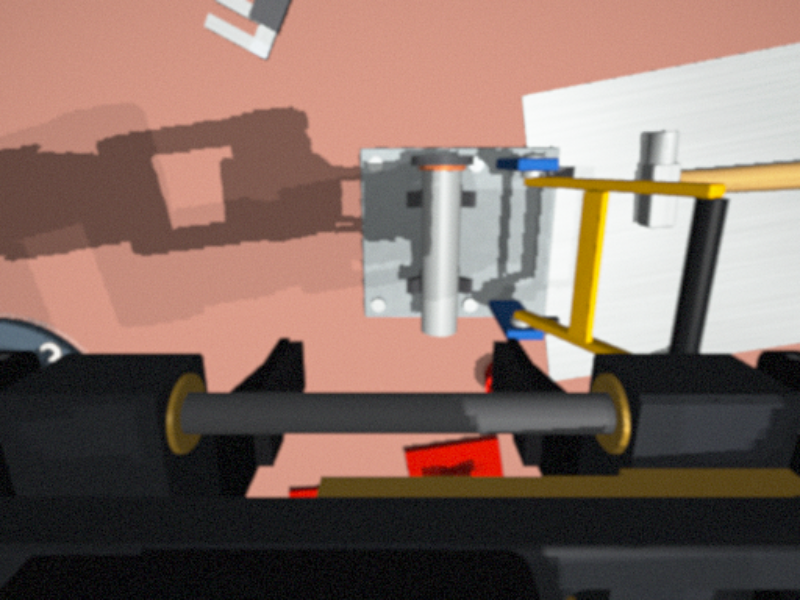

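The wrist view shows the tube lying along columns 422-460, rows 155-335 (800x600), with the flange at the top (+y). The yoke stands open on its own with its bar at about (700,270). The gripper body is wide along the closing axis, so I'll tilt it 15 degrees away from the presser bar.

```bash
python3 - <<'E'
from h import *
R=yawR(-4.5,15);G=np.array([.4886,.1585,.055])
P=G+.005*R[:,2];print(R,P)
plan([(P+[0,0,.14],R),(P+[0,0,.03],R),(P,R)],dmax=40)
E
```

```text
[[ 0.0784591   0.9629482   0.25802119]
 [ 0.99691733 -0.07578567 -0.02030671]
 [ 0.          0.25881905 -0.96592583]] [0.48989011 0.15839847 0.05017037]
[[1, 9, 31, -0.07, 0, 0], [1, 6, 32, -0.07, 0, 0], [1, 4, 32, -0.07, 0, 0], [1, 2, 32, -0.06, 0, 0], [0, -9, 35, 0, 0, 0]]
[[0, -10, 36, 0, 0, 0], [0, -9, 35, 0, 0, 0], [0, -8, 29, 0, 0, 0]]
```

play_rows --moves '[[[1,9,31,-0.07,0,0],[1,6,32,-0.07,0,0],[1,4,32,-0.07,0,0],[1,2,32,-0.06,0,0],[0,0,0,0,0,0]]]'

```text
time_s: 10.45
position: [0.4856, 0.1583, 0.1862]
tcp_rot: [[0.079, 0.966, 0.246], [0.997, -0.076, -0.022], [-0.002, 0.247, -0.969]]
force: [-0.2, 0.1, 0.1]
opening: 0.853
grasp_force: 0.0
```

play_rows --moves '[[[0,-9,35,0,0,0],[0,-10,36,0,0,0],[0,-9,35,0,0,0],[0,0,0,0,0,0]]]'

```text
time_s: 10.85
position: [0.4883, 0.158, 0.0773]
tcp_rot: [[0.08, 0.965, 0.248], [0.997, -0.077, -0.022], [-0.002, 0.249, -0.969]]
force: [-0.6, 0.9, 1.1]
opening: 0.855
grasp_force: 0.0
```

```bash
python3 - <<'E'
from h import *
R=yawR(-4.5,15);G=np.array([.4886,.1585,.055])
P=G+.005*R[:,2]
s=bot.read_state();print(s["position"],s["force"],s["opening"])
plan([(P,R)],dmax=15)
W=bot.capture("wrist")
cv2.imwrite("pics/w4.png",W["image"])
E
```

```text
[0.48830239 0.15802679 0.07727438] [-0.58234563  0.94034348  1.11661132] 0.8551885060401385
[[0, -3, 13, -0.01, 0, 0], [1, -2, 14, 0, 0, 0]]
```

View pics/w4.png

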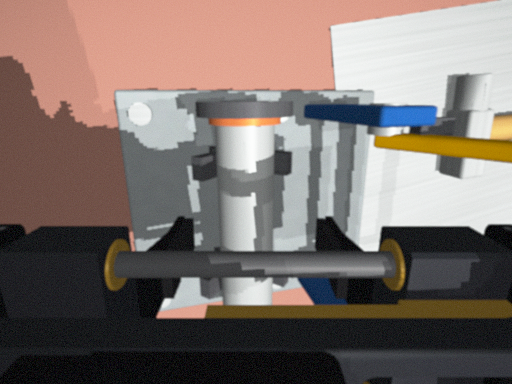

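The tube (columns 218-275) lies between the fingers, well clear of the uprights. I'll go down and close.

play_rows --moves '[[[0,-4,13,-0.01,0,0],[1,-2,14,0,0,0],[0,0,0,0,0,0],[0,0,0,0,0,0]]]'

```text
time_s: 11.3
position: [0.4929, 0.1597, 0.0551]
tcp_rot: [[0.08, 0.96, 0.27], [0.997, -0.077, -0.021], [0.0, 0.271, -0.963]]
force: [0.3, -0.5, -0.6]
opening: 0.848
grasp_force: 0.0
```

play_rows --moves '[[[0,0,0,0,0,0],[0,0,0,0,0,0],[0,0,0,0,0,0],[0,0,0,0,0,0],[0,0,0,0,0,0]]]' --fingers -1

```text
time_s: 11.8
position: [0.4912, 0.1595, 0.053]
tcp_rot: [[0.08, 0.961, 0.266], [0.997, -0.077, -0.021], [-0.0, 0.267, -0.964]]
force: [0.2, -0.0, -1.0]
opening: 0.483
grasp_force: 0.0
```

play_rows --moves '[[[0,0,0,0,0,0],[0,0,0,0,0,0],[0,0,0,0,0,0]]]'

```text
time_s: 12.1
position: [0.4892, 0.1593, 0.0522]
tcp_rot: [[0.08, 0.962, 0.262], [0.997, -0.077, -0.022], [-0.001, 0.263, -0.965]]
force: [-3.8, 2.5, 0.0]
opening: 0.384
grasp_force: 30.0
```

play_rows --moves '[[[0,3,-10,0,0,0],[0,5,-19,0,0,0],[0,5,-19,0,0,0],[0,5,-19,0,0,0],[0,5,-19,0,0,0]]]'

```text
time_s: 12.6
position: [0.4905, 0.1594, 0.1422]
tcp_rot: [[0.08, 0.961, 0.265], [0.997, -0.077, -0.021], [-0.0, 0.266, -0.964]]
force: [0.4, 0.2, -3.9]
opening: 0.382
grasp_force: 30.0
```

play_rows --moves '[[[0,5,-19,0,0,0],[0,5,-19,0,0,0],[0,5,-19,0,0,0],[0,0,0,0,0,0],[0,0,0,0,0,0]]]'

```text
time_s: 13.1
position: [0.4895, 0.1595, 0.2004]
tcp_rot: [[0.08, 0.961, 0.266], [0.997, -0.077, -0.021], [-0.0, 0.267, -0.964]]
force: [-0.2, 0.4, -4.0]
opening: 0.379
grasp_force: 30.0
```

```bash
python3 - <<'E'
from h import *
np.set_printoptions(precision=4,suppress=True)
W=bot.capture("wrist")
s=bot.read_state();print(s["position"],s["force"],s["moment"],s["opening"],s["joint_positions"])
R=np.array(s["tcp_rot"]);p=np.array(s["position"]);g=p-.005*R[:,2]
for d in bot.silhouettes(W,"tube_mid")[:1]:
    ys,xs=np.nonzero(d["pixels"]);print(d["confidence"],xs.min(),xs.max(),ys.min(),ys.max(),g)
    P=np.array([onz(W,q,g[2])[:2] for q in zip(xs,ys)],np.float32);print(cv2.minAreaRect(P*1000))
    print("expected flange px", [proj(W,g+R[:,0]*v) for v in(.07,.075,.08)])
R=yawR(5.5)
plan([((.50,-.157,.20),R)],dmax=32,amax=.10)
cv2.imwrite("pics/w5.png",W["image"])
E
```

```text
[0.4889 0.1594 0.1997] [ 0.1986  0.2889 -3.337 ] [-0.0585  0.3613  0.0124] 0.3838239448840175 [  7.4418  20.8304 110.1489  -5.6977  34.1357  16.324 ]
0.62 196 310 104 305 [0.4875 0.1595 0.2045]
((490.3897399902344, 176.67739868164062), (115.60517120361328, 56.74683380126953), 85.36036682128906)
expected flange px [[np.float64(252.91984703546711), np.float64(115.11824918455744)], [np.float64(252.90864877955616), np.float64(104.27548816814124)], [np.float64(252.8972225170734), np.float64(93.21195877600452)]]
[[-31, 4, 1, 0.03, 0, -0.02], [-32, 3, 1, 0.03, 0, -0.02], [-32, 2, 1, 0.03, 0, -0.02], [-32, 2, 1, 0.03, 0, -0.02], [-31, 1, 1, 0.02, 0, -0.02]]
[[-32, 0, 0, 0.03, 0, -0.02], [-31, 0, 1, 0.02, 0.01, -0.01], [-32, 0, 0, 0.02, 0, -0.02], [-31, -1, 0, 0.03, 0.01, -0.01], [-32, -2, 0, 0.02, 0, -0.02]]
[[0, 0, 0, 0, 0, 0], [0, 0, 0, 0, 0, 0], [0, 0, 0, 0, 0, 0], [0, 0, 0, 0, 0, 0], [0, 0, 0, 0, 0, 0]]
[[0, 0, 0, 0, 0, 0], [0, 0, 0, 0, 0, 0], [0, 0, 0, 0, 0, 0], [0, 0, 0, 0, 0, 0], [0, 0, 0, 0, 0, 0]]
[[0, 0, 0, 0, 0, 0], [0, 0, 0, 0, 0, 0], [0, 0, 0, 0, 0, 0], [0, 0, 0, 0, 0, 0], [0, 0, 0, 0, 0, 0]]
[[0, 0, 0, 0, 0, 0], [0, 0, 0, 0, 0, 0], [0, 0, 0, 0, 0, 0], [0, 0, 0, 0, 0, 0], [0, 0, 0, 0, 0, 0]]
[[0, 0, 0, 0, 0, 0], [0, 0, 0, 0, 0, 0], [0, 0, 0, 0, 0, 0], [0, 0, 0, 0, 0, 0], [0, 0, 0, 0, 0, 0]]
[[0, 0, 0, 0, 0, 0], [0, 0, 0, 0, 0, 0], [0, 0, 0, 0, 0, 0], [0, 0, 0, 0, 0, 0], [0, 0, 0, 0, 0, 0]]
[[0, 0, 0, 0, 0, 0], [0, 0, 0, 0, 0, 0], [0, 0, 0, 0, 0, 0], [0, 0, 0, 0, 0, 0], [0, 0, 0, 0, 0, 0]]
[[0, 0, 0, 0, 0, 0], [0, 0, 0, 0, 0, 0], [0, 0, 0, 0, 0, 0], [0, 0, 0, 0, 0, 0], [0, 0, 0, 0, 0, 0]]
[[0, 0, 0, 0, 0, 0], [0, 0, 0, 0, 0, 0], [0, 0, 0, 0, 0, 0], [0, 0, 0, 0, 0, 0], [0, 0, 0, 0, 0, 0]]
[[0, 0, 0, 0, 0, 0], [0, 0, 0, 0, 0, 0], [0, 0, 0, 0, 0, 0], [0, 0, 0, 0, 0, 0], [0, 0, 0, 0, 0, 0]]
```

View pics/w5.png

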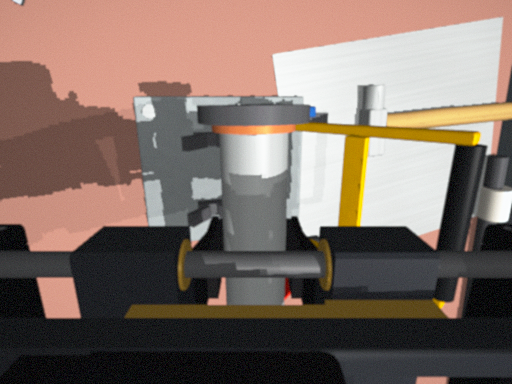

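The tube is held level, at the grip width of 33 mm, about 5 mm off its middle towards the flange. I'll carry it to the large stand.

play_rows --moves '[[[-31,4,1,0.03,0,-0.02],[-32,3,1,0.03,0,-0.02],[-32,2,1,0.03,0,-0.02],[-32,2,1,0.03,0,-0.02],[-31,1,1,0.02,0,-0.02]]]'

```text
time_s: 13.7
position: [0.4957, -0.0003, 0.1987]
tcp_rot: [[-0.019, 0.992, 0.126], [1.0, 0.021, -0.017], [-0.019, 0.126, -0.992]]
force: [-1.1, -0.4, -4.5]
opening: 0.374
grasp_force: 30.0
```

play_rows --moves '[[[-32,0,0,0.03,0,-0.02],[-31,0,1,0.02,0.01,-0.01],[-32,0,0,0.02,0,-0.02],[-31,-1,0,0.03,0.01,-0.01],[-32,-2,0,0.02,0,-0.02]]]'

```text
time_s: 14.2
position: [0.5008, -0.1583, 0.1997]
tcp_rot: [[-0.099, 0.995, 0.006], [0.995, 0.099, -0.003], [-0.004, 0.006, -1.0]]
force: [0.6, -0.2, -3.6]
opening: 0.386
grasp_force: 30.0
```

play_rows --moves '[[[0,0,0,0,0,0],[0,0,0,0,0,0],[0,0,0,0,0,0],[0,0,0,0,0,0]]]'

```text
time_s: 14.6
position: [0.5003, -0.1555, 0.2006]
tcp_rot: [[-0.1, 0.995, 0.007], [0.995, 0.1, -0.003], [-0.004, 0.007, -1.0]]
force: [-0.1, -0.1, -4.6]
opening: 0.386
grasp_force: 30.0
```

```bash
python3 - <<'E'
from h import *
np.set_printoptions(precision=4,suppress=True)
s=bot.read_state();print(s["position"],s["tcp_rot"],s["force"],s["opening"])
R=yawR(5.5)
plan([((.4971,-.1562,.10),R),((.4971,-.1562,.062),R)],dmax=32,amax=.10)
T=bot.capture("top");S=bot.capture("side")
for c in (T,S):
    for q,z in (("tube_mid",.205),("grip_bar",.209)):
        for d in bot.pinpoint(c,q)[:1]:print(q,d["confidence"],onz(c,d["centre"],z))
E
```

```text
[ 0.5003 -0.1555  0.2006] [[-0.1001  0.995   0.0069]
 [ 0.995   0.1001 -0.003 ]
 [-0.0036  0.0065 -1.    ]] [-0.1109 -0.1324 -4.6168] 0.38564213096379885
[[0, -1, 25, 0, 0, 0], [0, -1, 25, 0, 0, 0], [0, -1, 25, 0, 0, 0], [0, -1, 26, 0.01, 0, 0], [0, 0, 0, 0, 0, 0]]
[[0, 0, 0, 0, 0, 0], [0, 0, 0, 0, 0, 0], [0, 0, 0, 0, 0, 0], [0, 0, 0, 0, 0, 0], [0, 0, 0, 0, 0, 0]]
[[0, 0, 0, 0, 0, 0], [0, 0, 0, 0, 0, 0], [0, 0, 0, 0, 0, 0], [0, 0, 0, 0, 0, 0], [0, 0, 0, 0, 0, 0]]
[[0, 0, 0, 0, 0, 0], [0, 0, 0, 0, 0, 0], [0, 0, 0, 0, 0, 0], [0, 0, 0, 0, 0, 0], [0, 0, 0, 0, 0, 0]]
[[0, 0, 0, 0, 0, 0], [0, 0, 0, 0, 0, 0], [0, 0, 0, 0, 0, 0], [0, 0, 0, 0, 0, 0], [0, 0, 0, 0, 0, 0]]
[[0, 0, 0, 0, 0, 0], [0, 0, 0, 0, 0, 0], [0, 0, 0, 0, 0, 0], [0, 0, 0, 0, 0, 0], [0, 0, 0, 0, 0, 0]]
[[0, 0, 0, 0, 0, 0], [0, 0, 0, 0, 0, 0], [0, 0, 0, 0, 0, 0], [0, 0, 0, 0, 0, 0], [0, 0, 0, 0, 0, 0]]
[[0, 0, 0, 0, 0, 0], [0, 0, 0, 0, 0, 0], [0, 0, 0, 0, 0, 0], [0, 0, 0, 0, 0, 0], [0, 0, 0, 0, 0, 0]]
[[0, 0, 0, 0, 0, 0], [0, 0, 0, 0, 0, 0], [0, 0, 0, 0, 0, 0], [0, 0, 0, 0, 0, 0], [0, 0, 0, 0, 0, 0]]
[[0, 0, 0, 0, 0, 0], [0, 0
[... 904 characters left out ...]
, [0, 0, 0, 0, 0, 0], [0, 0, 0, 0, 0, 0], [0, 0, 0, 0, 0, 0], [0, 0, 0, 0, 0, 0]]
[[0, 0, 0, 0, 0, 0], [0, 0, 0, 0, 0, 0], [0, 0, 0, 0, 0, 0], [0, 0, 0, 0, 0, 0], [0, 0, 0, 0, 0, 0]]
[[0, 0, 0, 0, 0, 0], [0, 0, 0, 0, 0, 0], [0, 0, 0, 0, 0, 0], [0, 0, 0, 0, 0, 0], [0, 0, 0, 0, 0, 0]]
[[0, 0, 0, 0, 0, 0], [0, 0, 0, 0, 0, 0], [0, 0, 0, 0, 0, 0], [0, 0, 0, 0, 0, 0], [0, 0, 0, 0, 0, 0]]
[[0, 0, 0, 0, 0, 0], [0, 0, 0, 0, 0, 0], [0, 0, 0, 0, 0, 0], [0, 0, 0, 0, 0, 0], [0, 0, 0, 0, 0, 0]]
[[0, 0, 0, 0, 0, 0], [0, 0, 0, 0, 0, 0], [0, 0, 0, 0, 0, 0], [0, 0, 0, 0, 0, 0], [0, 0, 0, 0, 0, 0]]
grip_bar 0.71 [0.6262 0.1462 0.209 ]
tube_mid 0.89 [ 0.4997 -0.1715  0.205 ]
grip_bar 0.97 [0.6187 0.141  0.209 ]
```

play_rows --moves '[[[0,-1,28,0,0,0],[0,-1,28,0,0,0],[0,-1,28,0.01,0,0],[0,0,26,0,0,0],[0,0,0,0,0,0]]]'

```text
time_s: 15.4
position: [0.4967, -0.1564, 0.0885]
tcp_rot: [[-0.099, 0.995, -0.008], [0.995, 0.099, -0.002], [-0.001, -0.008, -1.0]]
force: [-0.8, 0.4, -3.9]
opening: 0.381
grasp_force: 30.0
```

play_rows --moves '[[[0,0,0,0,0,0],[0,0,8,0,0,0],[0,0,8,0,0,0],[0,0,0,0,0,0],[0,0,0,0,0,0]]]'

```text
time_s: 15.9
position: [0.4986, -0.1577, 0.0754]
tcp_rot: [[-0.099, 0.995, -0.002], [0.995, 0.099, -0.005], [-0.005, -0.002, -1.0]]
force: [0.1, -0.4, -4.9]
opening: 0.386
grasp_force: 30.0
```

```bash
python3 - <<'E'
from h import *
np.set_printoptions(precision=4,suppress=True)
s=bot.read_state();print(s["position"],s["tcp_rot"],s["force"],s["opening"])
S=bot.capture("side");T=bot.capture("top")
a=cv2.resize(S["image"][195:285,215:315],(400,360),interpolation=cv2.INTER_CUBIC)
b=cv2.resize(T["image"][170:260,255:355],(400,360),interpolation=cv2.INTER_CUBIC)
cv2.imwrite("pics/p1.png",np.hstack([a,b]))
E
```

```text
[ 0.4986 -0.1577  0.0754] [[-0.0989  0.9951 -0.0015]
 [ 0.9951  0.0989 -0.005 ]
 [-0.0048 -0.002  -1.    ]] [ 0.0937 -0.3584 -4.9024] 0.3859829549482814
```

View pics/p1.png

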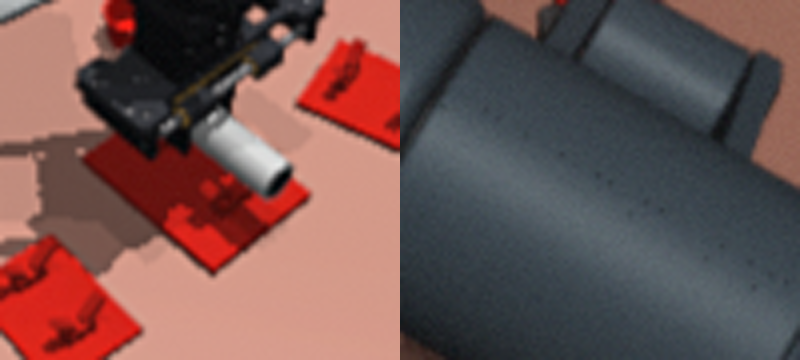

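The tube hangs over the stand in line with the notches (left crop, end at (275,180)). The top view is hidden by the arm. I'll lower it gently.

play_rows --moves '[[[1,-1,8,0,0,0],[0,0,6,0,0,0],[0,0,4,0,0,0],[0,0,0,0,0,0],[0,0,0,0,0,0]]]'

```text
time_s: 16.5
position: [0.4974, -0.1568, 0.0569]
tcp_rot: [[-0.099, 0.995, -0.002], [0.995, 0.099, -0.005], [-0.004, -0.003, -1.0]]
force: [0.3, -0.4, -4.4]
opening: 0.385
grasp_force: 30.0
```

play_rows --moves '[[[0,0,2,0,0,0],[0,0,2,0,0,0],[0,0,1,0,0,0],[0,0,0,0,0,0],[0,0,0,0,0,0]]]'

```text
time_s: 17.0
position: [0.4979, -0.157, 0.0524]
tcp_rot: [[-0.099, 0.995, -0.001], [0.995, 0.099, -0.005], [-0.005, -0.001, -1.0]]
force: [-0.2, -0.1, -1.4]
opening: 0.383
grasp_force: 30.0
```

play_rows --moves '[[[0,0,1,0,0,0],[0,0,1,0,0,0],[0,0,0,0,0,0],[0,0,0,0,0,0]]]'

```text
time_s: 17.4
position: [0.4981, -0.157, 0.0521]
tcp_rot: [[-0.098, 0.995, 0.0], [0.995, 0.098, -0.006], [-0.006, -0.0, -1.0]]
force: [-2.1, 2.7, 12.2]
opening: 0.382
grasp_force: 30.0
```

```bash
python3 - <<'E'
from h import *
s=bot.read_state();print(s["position"],s["force"],s["moment"],s["opening"])
E
```

```text
[ 0.49807833 -0.15695454  0.05207845] [-2.05737519  2.6776494  12.19620714] [ 0.25252504  0.20882433 -0.24235921] 0.3817140379675915
```

Seated: TCP height is 0.052, the same as in the nest, with firm upward force. I'll release and rise.

play_rows --moves '[[[0,0,-1,0,0,0],[0,0,0,0,0,0],[0,0,0,0,0,0],[0,0,0,0,0,0],[0,0,0,0,0,0]]]' --fingers 0.5

```text
time_s: 17.9
position: [0.4974, -0.1569, 0.0509]
tcp_rot: [[-0.099, 0.995, -0.002], [0.995, 0.099, -0.005], [-0.005, -0.003, -1.0]]
force: [-0.3, 0.2, -0.5]
opening: 0.715
grasp_force: 0.0
```

play_rows --moves '[[[0,0,-15,0,0,0],[0,0,-30,0,0,0],[0,0,-40,0,0,0],[0,0,-40,0,0,0],[0,0,-40,0,0,0]]]'

```text
time_s: 18.4
position: [0.4973, -0.1559, 0.2174]
tcp_rot: [[-0.099, 0.995, -0.003], [0.995, 0.099, -0.005], [-0.004, -0.003, -1.0]]
force: [1.0, -0.2, 0.0]
opening: 0.75
grasp_force: 0.0
```

play_rows --moves '[[[-40,-20,-10,0,0,0],[-40,-20,-10,0,0,0],[-40,-20,0,0,0,0],[-40,-20,0,0,0,0],[0,0,0,0,0,0]]]'

```text
time_s: 18.9
position: [0.4327, -0.3286, 0.2373]
tcp_rot: [[-0.093, 0.996, -0.001], [0.996, 0.093, -0.009], [-0.009, -0.002, -1.0]]
force: [0.8, 0.5, -0.3]
opening: 0.754
grasp_force: 0.0
```

```bash
python3 - <<'E'
from h import *
np.set_printoptions(precision=4,suppress=True)
s=bot.read_state();print(s["position"],s["force"],s["time_s"])
S=bot.capture("side");T=bot.capture("top");W=bot.capture("wrist")
for c in (T,S,W):
    for q,z in (("tube_mid",.055),("grip_bar",.209),("stand",0)):
        for d in bot.pinpoint(c,q)[:2]:print(q,round(d["confidence"],2),onz(c,d["centre"],z))
a=cv2.resize(S["image"][130:290,150:320],(425,400),interpolation=cv2.INTER_CUBIC)
b=cv2.resize(T["image"][140:260,160:270+70],(375,250),interpolation=cv2.INTER_CUBIC)
b=cv2.copyMakeBorder(b,0,150,0,0,cv2.BORDER_CONSTANT)
cv2.imwrite("pics/p2.png",np.hstack([a,b]))
E
```

```text
[ 0.4327 -0.3286  0.2373] [ 0.7517  0.4903 -0.2761] 18.9
tube_mid 0.58 [ 0.4963 -0.159   0.055 ]
grip_bar 0.96 [0.6216 0.1465 0.209 ]
grip_bar 0.62 [0.5289 0.1358 0.209 ]
stand 0.85 [ 0.4963 -0.1595  0.    ]
stand 0.65 [ 0.6757 -0.1866  0.    ]
tube_mid 0.78 [ 0.494  -0.1668  0.055 ]
stand 0.7 [ 0.3477 -0.2069  0.    ]
stand 0.63 [ 0.4935 -0.165   0.    ]
tube_mid 0.56 [ 0.4993 -0.1631  0.055 ]
stand 0.95 [ 0.4971 -0.1611  0.    ]
stand 0.62 [ 0.6722 -0.1856  0.    ]
```

View pics/p2.png

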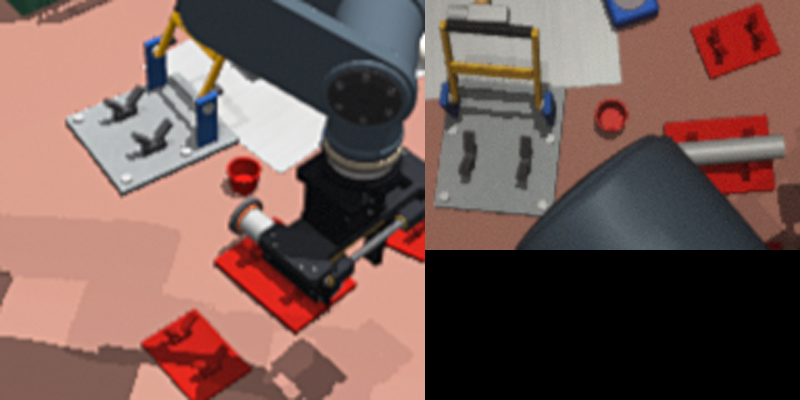

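The tube lies in both notches of the large stand, with all three cameras putting its middle within about 2 mm of the stand's. The yoke is open, the hole saw is where it was, and the robot touches nothing. I'm handing in.

```bash
python3 -c "
from rig import bot
print(bot.hand_in())"
```

```text
the job is handed in; nothing more can be done
None
```

The job is handed in: the yoke stays open on its own, and the tube lies in both notches of the 110 x 150 mm red stand, centred to within a few mm, with about 19 s on the robot's clock; I viewed 11 pictures, one over the limit of 10.

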